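# Pack out and wedge a rail against the bench stop

## Robot

A 6-joint arm with a two-finger parallel gripper is mounted at the origin on the work surface. World frame = base frame: x ahead of the robot, y to its left, z up, the work surface at z = 0. Lengths are in m, angles in rad, forces in N, time in s.
With the tool pointing down it reaches from about 0.375 to 0.9 m from the base axis. Payload 3.1 kg.
Tool frame: the origin (TCP) lies midway between the tips of the shut fingers; the grasp point (between the pads) lies 19 mm behind it; z points along the fingers, y is the line along which they close (so a half turn about z gives the same grasp; the last joint's range is limited). The gripper opens to 85 mm and grips with 20 to 120 N. Pads are 22 mm wide; open, the fingers measure 114 mm over their backs; the gripper's body (76 mm by 85 mm) begins 54 mm behind the grasp point. The pads swing forward as they close: fully open they stand 13 mm farther back than shut.
Start: joints at [0.947, 0.527, 1.433, -0, 1.181, -0.178], TCP at [0.269, 0.564, 0.231] pointing down, gripper open.
Joint ranges: [-3.08, 3.08], [-0.75, 2.2], [0.22, 2.44], [-1.43, 4.57], [0, 2.65], [-2.85, 2.85]. Speed limits (rad/s): [2.79, 2.79, 3.14, 3.14, 3.14, 3.14].

## Interface

Orientations are given as [roll, pitch, yaw] about the fixed x, y, z axes, in that order (R = Rz(yaw) Ry(pitch) Rx(roll)).
In Python, from bench import r gives the robot as it stands. The module is installed in compiled form; this text tells all that it offers.
- The arm moves only by the tool arm_command, never from a script. Its argument "commands" is a list of rows, each a list of 3 entries, a list of its own where there are three numbers: the finger opening in cm, from 0 to 8.54, then the shift along the tool's x, y, z in cm, then the turn about the tool's z in degrees. In form: [[gripper, [tx, ty, tz], yaw], ...]. A call has 1 to 10 rows; each row shifts and turns the commanded pose from where the row before left it, along the tool's axes as they then stand; what a row does not reach is not made up. A row lasts 1/10 s, in which the tool goes at most 50 mm and 8.59 degrees, less where a joint would pass 70% of its speed; a pose out of reach is approached as far as the arm can. A call is refused whole if a number of a shift passes 5 or a number of a turn 8.59, either way. A call with a gripper value outside its range is refused whole. The fingers move at their own pace and stop on an object; the grip force is fixed at half the most. Time passes only in rows, so rows that do not move let the fingers close. It gives the time, the measured TCP pose, the force, the opening and the grip force at its end, in the units of the state.
- r.observe(): the state, without advancing time (a new reading comes with each control period).
- r.grab_frame(name): name is "side" or "top"; returns (picture, depth): 400x640x3 uint8, blue, green, red; 400x640 float32, m along the optical axis (not along the pixel's ray), 0 where there is no reading.
- r.camera_model(name): a dict with "fx", "fy", "cx", "cy" (pixels), "k1" (the pictures are not rectified: a ray, as slopes to the right and down, at radius r is drawn at 1 + k1 r^2 times it, then the intrinsics apply), "pose" (4x4, takes a point from camera to world coordinates). Camera axes: x right, y down, z forward; pixel columns grow to the right and rows downward; lengths in m; the calibration is good to about 2 mm. A picture is of the moment at which its call begins. camera_model takes no time and is no camera call.
- r.job_done(): hands the job in; it is judged then, once.
The state is a dict: "time": time; "joints": joint angles; "qd": joint speeds; "joint_torque": joint torques, N m; "eef_pos": TCP position; "ee_rot": TCP orientation; "contact_force": force on the tool from outside, world axes, zero at the start; "wrist_torque": the same for the moment, N m; "opening": finger opening in m; "grip_force": force on a finger pad.
Only numpy, scipy, OpenCV 4.12 (cv2) and the standard library are available. Lean on these libraries where they do the work, as an engineer would, in place of code of your own. Each camera call takes 0.05 s, during which the arm holds its last target. There are 200 camera calls.

## Task

Wedge the rail tight against the bench stop: first stand packers from the rack upright on the bench in the middle of the gap between stop and rail, one at a time, at least one and as many as it takes, until the dark wedge jams in the gap left over, well in but before its tip reaches the bench. Push the wedge down until you feel it bite, so that the stack presses firmly on both stop and rail, and finish while still holding it pushed in with the gripper; do not let go, and leave the other things on the bench alone.

Things in the scene. Friction and masses are not known exactly. Their poses are not given: they have to be found in the camera images.
- stop: stop block fixed to the bench, 55 x 36 x 80 mm tall, wood. Origin at the foot (bench level) of the middle of its gap face; x points square across the gap to the rail, z up. The block is on the -x side. The gap between stop and rail, open at the top and both sides, is 23.5 to 35.5 mm wide: it differs from start to start.
- rail: long pale wooden rail held fast to the bench by a black hold-down 200 mm from its near end; 250 mm long, 36 wide, 80 tall. Origin at the foot of the middle of the end face that looks at the stop; x points away from the gap along the rail. Parallel to the stop, so the gap width is the rail origin's x in the stop's frame.
- rack: low plywood rack fixed to the bench, 115 x 36 x 30 mm tall, with three upright slots 10.6 mm wide at x = -35, 0, +35 mm; slot floors 8 mm above the bench; origin at the centre of its underside. Parts standing in it stick out 12 mm at each end in y.
- stand: plywood stand fixed to the bench, 75 x 36 x 38 mm tall, with one slot 13 mm wide at its middle, floor 8 mm above the bench; holds the wedge upright. Origin at the centre of its underside.
- packer1: flat wooden packer, 9 mm thick (its x), 60 long (its y), 65 tall, top corners clipped at 45 degrees by 6 mm; origin at the centre of its underside, z up. Starts upright in the rack's slot at x = -35 mm.
- packer2: flat wooden packer, 9 mm thick (its x), 60 long (its y), 65 tall, top corners clipped at 45 degrees by 6 mm; origin at the centre of its underside, z up. Starts upright in the rack's middle slot.
- packer3: flat wooden packer, 9 mm thick (its x), 60 long (its y), 65 tall, top corners clipped at 45 degrees by 6 mm; origin at the centre of its underside, z up. Starts upright in the rack's slot at x = +35 mm.
- wedge: dark wooden wedge, thin end down in the stand: 4 mm thick (its x) at the tip, 28.6 at the top, both sides tapering evenly (0.26 mm per mm of height), 70 mm long (its y), 97 tall, flat top. Origin at the centre of the tip, z up. Pushed into what is left of the gap it jams; if over about 20 mm is left open its tip meets the bench and it stays loose.
- glue: bystander, leave alone: white glue bottle, 56 mm dia, 150 tall; origin at its underside
- tape: bystander, leave alone: roll of grey tape lying flat, 90 mm dia, 24 tall; origin at its underside
- sanding_block: bystander, leave alone: cork sanding block, 80 x 50 x 25 mm; origin at its underside
- paint: bystander, leave alone: glass jar, 68 mm dia, 75 tall; origin at its underside
- hammer: bystander, leave alone: hammer lying flat, 270 mm long; origin at its underside
- mug: bystander, leave alone: white mug, 80 mm dia, 90 tall; origin at its underside
- offcut: bystander, leave alone: plywood offcut lying flat, 120 x 50 x 22 mm; origin at its underside

How it is judged:
On the way:
1. a packer stands in the gap, let go ((((x of packer1 in the frame of stop above 0.001 m and x of packer1 in the frame of rail below -0.001 m and y of packer1 in the frame of stop between -0.015 and 0.015 m and angle between packer1's own z axis and vertical below 0.25 rad and height (world z) of packer1 below 0.008 m) and contact force between the fingers and packer1 below 0.1 N) or ((x of packer2 in the frame of stop above 0.001 m and x of packer2 in the frame of rail below -0.001 m and y of packer2 in the frame of stop between -0.015 and 0.015 m and angle between packer2's own z axis and vertical below 0.25 rad and height (world z) of packer2 below 0.008 m) and contact force between the fingers and packer2 below 0.1 N) or ((x of packer3 in the frame of stop above 0.001 m and x of packer3 in the frame of rail below -0.001 m and y of packer3 in the frame of stop between -0.015 and 0.015 m and angle between packer3's own z axis and vertical below 0.25 rad and height (world z) of packer3 below 0.008 m) and contact force between the fingers and packer3 below 0.1 N)) and not (x of wedge in the frame of stop above 0.001 m and x of wedge in the frame of rail below -0.001 m and y of wedge in the frame of stop between -0.03 and 0.03 m and angle between wedge's own z axis and vertical below 0.25 rad and height (world z) of wedge below 0.08 m)), for 0.2 s.
At the end, for the whole second after the job is handed in: A packer stands in the gap on the bench (8 mm); the wedge is in the gap, tip 3 to 62 mm above the bench; both within 15 mm of the middle line and upright (0.25 rad); the stack presses stop and rail with over 2 N each; fingers bear on the still wedge with over 3 N (((x of packer1 in the frame of stop above 0.001 m and x of packer1 in the frame of rail below -0.001 m and y of packer1 in the frame of stop between -0.015 and 0.015 m and angle between packer1's own z axis and vertical below 0.25 rad and height (world z) of packer1 below 0.008 m) or (x of packer2 in the frame of stop above 0.001 m and x of packer2 in the frame of rail below -0.001 m and y of packer2 in the frame of stop between -0.015 and 0.015 m and angle between packer2's own z axis and vertical below 0.25 rad and height (world z) of packer2 below 0.008 m) or (x of packer3 in the frame of stop above 0.001 m and x of packer3 in the frame of rail below -0.001 m and y of packer3 in the frame of stop between -0.015 and 0.015 m and angle between packer3's own z axis and vertical below 0.25 rad and height (world z) of packer3 below 0.008 m)) and x of wedge in the frame of stop above 0.001 m and x of wedge in the frame of rail below -0.001 m and y of wedge in the frame of stop between -0.015 and 0.015 m and angle between wedge's own z axis and vertical below 0.25 rad and height (world z) of wedge between 0.003 and 0.062 m and contact force between any of packer1, packer2, packer3, wedge and stop above 2 N and contact force between any of packer1, packer2, packer3, wedge and rail above 2 N and contact force between the fingers and wedge above 3 N and linear speed of wedge below 0.02 m/s); the arm keeps its last pose, push and grip.
It fails at once if a bystander is pushed more than 30 mm (distance of any of glue, tape, sanding_block, paint, hammer, mug, offcut from where it was at the start of the episode above 0.03 m).
It also fails if it takes over 70 s, if anything falls off the work surface, if the arm or the gripper's body presses on something with over 40 N, if the wrist force passes 120 N, or if a joint passes its speed limit or range.

## Working session

There is one attempt and no reset: what is moved stays moved. The work goes in short steps, Python scripts to look and compute and a tool call to move; the robot and the scene stay as the last step left them, time stands still between calls to the robot, and variables do not carry over. Pictures are saved under pics/ and viewed, at most 10 in all, crops included, and the job is handed in when it is done.

Besides the shell and the picture viewer there is one more tool, called by a JSON object that holds its "name" and its "arguments". arm_command: Moves the arm, as the interface text tells. Its arguments: {"type":"object","properties":{"commands":{"type":"array"}},"required":["commands"]}

```bash
mkdir -p pics; cat > h.py <<'E'
import numpy as np, cv2
from bench import r
def cloud(name):
    im,d=r.grab_frame(name); m=r.camera_model(name)
    v,u=np.mgrid[0:400,0:640].astype(float)
    P=pix(m,u,v)
    X=np.concatenate([P*d[...,None],np.ones(d.shape+(1,))],-1)@np.array(m["pose"]).T
    X=X[...,:3]; X[d==0]=np.nan
    return im,d,X
def pix(m,u,v):
    a=(np.asarray(u,float)-m["cx"])/m["fx"]; b=(np.asarray(v,float)-m["cy"])/m["fy"]
    x,y=a.copy(),b.copy()
    for _ in range(8):
        s=1+m["k1"]*(x*x+y*y); x,y=a/s,b/s
    return np.stack([x,y,np.ones_like(x)],-1)
def ray(m,u,v,z):
    T=np.array(m["pose"]); d=pix(m,u,v)@T[:3,:3].T; o=T[:3,3]
    return o+d*((z-o[2])/d[...,2])[...,None]
E
python3 - <<'E'
from h import *
for n in("top","side"):
    im,d,X=cloud(n); cv2.imwrite(f"pics/{n}0.png",im); np.savez(f"{n}0.npz",im=im,d=d,X=X)
    m=r.camera_model(n); print(n,m["fx"],m["k1"],np.round(m["pose"],3).tolist())
s=r.observe(); print({k:np.round(v,3).tolist() for k,v in s.items()})
E
```

```text
top 403.8545491384863 -0.10130074264246779 [[0.006, -0.983, 0.181, 0.294], [-1.0, -0.01, -0.02, 0.024], [0.022, -0.181, -0.983, 1.162], [0.0, 0.0, 0.0, 1.0]]
side 407.72051991521226 -0.013292119847680639 [[0.969, -0.134, 0.209, 0.259], [-0.248, -0.492, 0.834, -0.947], [-0.009, -0.86, -0.51, 0.64], [0.0, 0.0, 0.0, 1.0]]
{'time': 0.1, 'joints': [0.947, 0.528, 1.434, -0.0, 1.181, -0.178], 'qd': [0.001, -0.001, -0.004, -0.001, -0.0, 0.001], 'joint_torque': [-0.0, -44.331, -17.859, -0.0, 0.004, 0.0], 'eef_pos': [0.269, 0.563, 0.23], 'ee_rot': [-3.14, -0.0, 2.696], 'contact_force': [-0.09, 0.983, -0.557], 'wrist_torque': [-0.032, 0.047, 0.022], 'grip_force': 0.0, 'opening': 0.085}
```

View pics/top0.png

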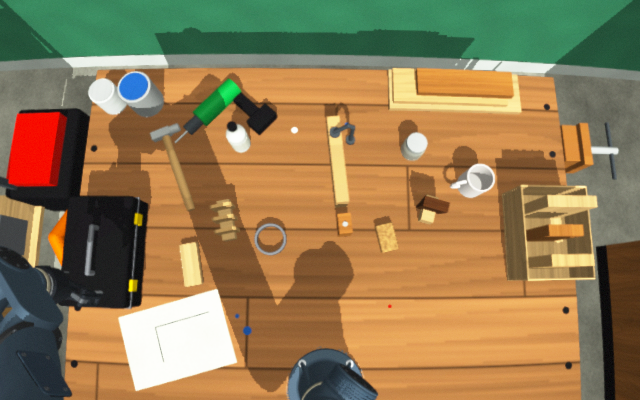

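View pics/side0.png

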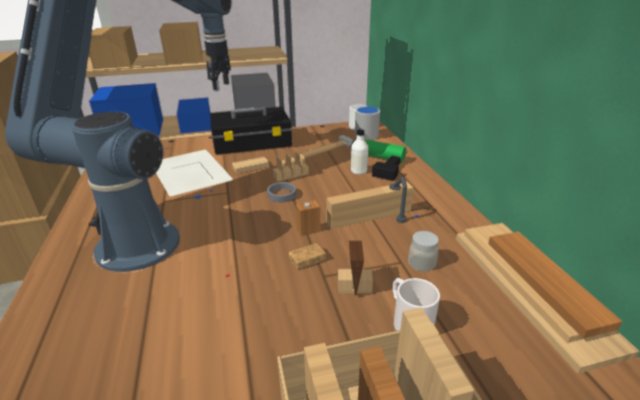

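The top view shows the rack with packers at about (224,220), the stop at (345,223), the rail from (342,205) up to (336,118), and the wedge in its stand at (432,208). The side view agrees: rack at (290,167), gap near (322,215), wedge at (355,265).

```bash
python3 - <<'E'
from h import *
t=np.load("top0.npz");s=np.load("side0.npz")
def c(im,x,y,w,h):return cv2.resize(im[y:y+h,x:x+w],(400,300),interpolation=cv2.INTER_CUBIC)
T,S=t["im"],s["im"]
cv2.imwrite("pics/c.png",np.vstack([np.hstack([c(T,196,190,64,48),c(T,312,190,64,48)]),np.hstack([c(T,400,184,64,48),c(S,280,180,80,60)])]))
X=t["X"];Z=X[...,2]
def rect(x0,x1,y0,y1,z0,z1,n):
    m=np.zeros(Z.shape,bool);m[y0:y1,x0:x1]=1
    m&=(Z>z0)&(Z<z1)
    k,lab,st,_=cv2.connectedComponentsWithStats(m.astype(np.uint8))
    for i in range(1,k):
        if st[i,4]<12: continue
        p=X[lab==i]; rc=cv2.minAreaRect((p[:,:2]*1000).astype(np.float32))
        print(n,st[i].tolist(),np.round(p.mean(0)*1000,1),np.round(np.median(p[:,2])*1000,1),np.round(rc[0],1),np.round(rc[1],1),round(rc[2],1))
rect(310,370,100,245,.06,.1,"rail/stop")
rect(195,255,185,250,.045,.09,"packers")
rect(195,255,185,250,.02,.04,"rack")
rect(405,460,180,235,.06,.13,"wedge")
rect(405,460,180,235,.03,.045,"stand")
E
```

```text
rail/stop [327, 115, 23, 89, 1114] [621.1 -29.4  80.4] 80.5 [629.7 -29.7] [252.6  36.4] 6.2
rail/stop [349, 129, 6, 7, 23] [705.3 -67.9  80.6] 82.6 [705.3 -68.6] [ 5.3 11.7] 1.7
rail/stop [338, 213, 15, 22, 287] [444.4 -49.2  79.5] 79.9 [445.7 -49.5] [55.4 36. ] 6.3
packers [210, 202, 23, 8, 114] [493.2 292.   66.8] 70.4 [494.4 293.6] [10.2 58.4] 11.4
packers [212, 214, 23, 9, 117] [458.8 284.9  67. ] 70.8 [459.5 286.3] [ 9.7 59.6] 12.3
packers [214, 226, 23, 9, 112] [424.6 277.2  67. ] 71.0 [425.2 279.2] [ 9.2 61.6] 12.1
rack [216, 199, 14, 5, 39] [512.6 297.7  29.8] 29.6 [512.5 298.2] [ 8.5 37.7] 13.6
rack [213, 204, 22, 12, 109] [484.  291.2  29.8] 29.8 [483.4 291.1] [22.5 60.9] 19.2
rack [215, 216, 22, 13, 112] [448.5 283.8  29.7] 29.6 [447.6 283.6] [23.7 61.4] 18.0
rack [218, 228, 21, 13, 112] [413.6 276.1  29.4] 29.3 [414.2 274.1] [24.1 59.5] 20.5
wedge [453, 181, 7, 5, 24] [ 563.4 -365.8   70.5] 71.1 [ 563.9 -365.7] [ 8.8 14.7] 5.4
wedge [419, 196, 31, 17, 339] [ 495.6 -290.7  100.4] 104.6 [ 496.6 -294. ] [70.  30.1] 74.1
stand [426, 195, 13, 4, 19] [ 530.5 -304.5   38.4] 38.0 [ 530.6 -304.3] [35.7  5.1] 70.9
stand [420, 208, 18, 15, 159] [ 475.2 -288.7   38. ] 38.0 [ 475.1 -288.9] [45.2 33.1] 75.6
```

View pics/c.png

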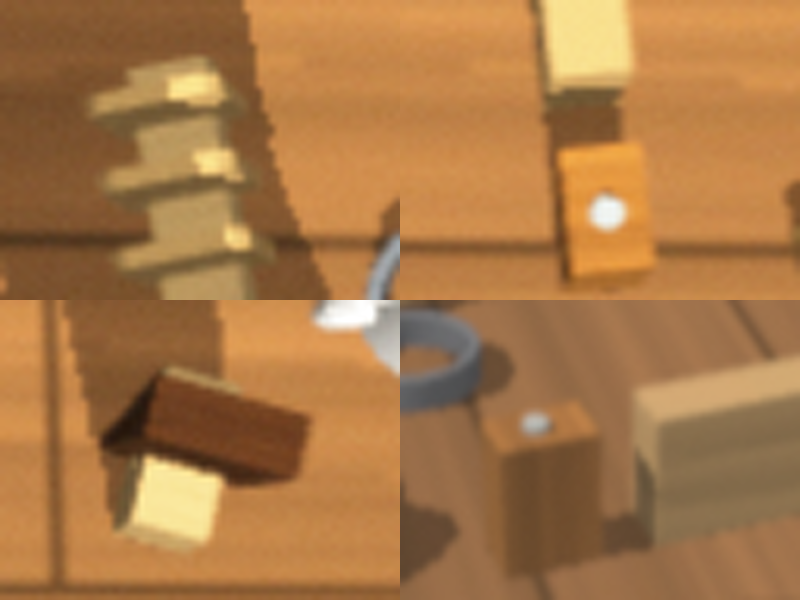

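The crops confirm the layout. From depth, the gap is about 32.5 mm, at roughly (0.489, −0.045) with yaw 6.2°, so two packers leave about 14.5 mm for the wedge. I'll grip the parts by their ends and put one packer against each side with the wedge between them.

{"name": "arm_command", "arguments": {"commands": [[8.5,[0,0,0],-7.45],[8.5,[0,0,0],-7.45],[8.5,[0,0,0],-7.45],[8.5,[0,0,0],-7.45],[8.5,[0,0,0],-7.45],[8.5,[0,0,0],0]]}}

```text
time: 0.7
eef_pos: [0.2692, 0.5636, 0.2308]
ee_rot: [-3.141, -0.001, -2.937]
contact_force: [0.5, 0.1, -0.2]
opening: 0.0848
grip_force: 0.0
```

```bash
cat >> h.py <<'E'
from scipy.spatial.transform import Rotation as Ro
def go(x,y,z):
    s=r.observe(); R=Ro.from_euler("xyz",s["ee_rot"]).as_matrix()
    print("t",round(s["time"],2),"pos",np.round(s["eef_pos"],4),"rot",np.round(np.degrees(s["ee_rot"]),2),"shift cm",np.round(100*R.T@(np.array([x,y,z])-s["eef_pos"]),2),"F",np.round(s["contact_force"],1),"open",round(s["opening"],4))
E
python3 -c "
from h import *
go(.4252,.2790,.12)"
```

```text
t 0.7 pos [0.2692 0.5636 0.2308] rot [-1.7995e+02 -5.0000e-02 -1.6830e+02] shift cm [ -9.51 -31.03  11.1 ] F [ 0.5  0.1 -0.2] open 0.0848
```

{"name": "arm_command", "arguments": {"commands": [[8.5,[-0.95,-3.1,1.1],0],[8.5,[-0.95,-3.1,1.1],0],[8.5,[-0.95,-3.1,1.1],0],[8.5,[-0.95,-3.1,1.1],0],[8.5,[-0.95,-3.1,1.1],0],[8.5,[-0.95,-3.1,1.1],0],[8.5,[-0.95,-3.1,1.1],0],[8.5,[-0.95,-3.1,1.1],0],[8.5,[-0.95,-3.1,1.1],0],[8.5,[-0.95,-3.1,1.1],0]]}}

```text
time: 1.7
eef_pos: [0.4259, 0.2785, 0.1208]
ee_rot: [-3.142, 0.0, -2.94]
contact_force: [1.6, -0.2, -0.4]
opening: 0.085
grip_force: 0.0
```

{"name": "arm_command", "arguments": {"commands": [[8.5,[0,0,0],0],[8.5,[0,0,0],0]]}}

```text
time: 1.9
eef_pos: [0.4255, 0.2791, 0.121]
ee_rot: [3.141, -0.001, -2.941]
contact_force: [0.1, 0.4, 0.0]
opening: 0.0853
grip_force: 0.0
```

```bash
python3 -c "
from h import *
go(.4252,.2790,.026)"
```

```text
t 1.9 pos [0.4255 0.2791 0.121 ] rot [ 1.7999e+02 -6.0000e-02 -1.6852e+02] shift cm [ 0.02 -0.01  9.5 ] F [0.1 0.4 0. ] open 0.0853
```

{"name": "arm_command", "arguments": {"commands": [[8.5,[0,0,2.5],0],[8.5,[0,0,2.5],0],[8.5,[0,0,2.5],0],[8.5,[0,0,2.0],0],[8.5,[0,0,0],0],[4,[0,0,0],0],[4,[0,0,0],0],[4,[0,0,0],0],[4,[0,0,0],0],[4,[0,0,0],0]]}}

```text
time: 2.9
eef_pos: [0.4262, 0.2803, 0.0277]
ee_rot: [3.141, 0.003, -2.938]
contact_force: [-1.0, 1.5, 7.4]
opening: 0.0587
grip_force: 64.4
```

{"name": "arm_command", "arguments": {"commands": [[4,[0,0,0],0],[4,[0,0,-2],0],[4,[0,0,-2.5],0],[4,[0,0,-3],0],[4,[0,0,-3],0],[4,[0,0,-2.5],0],[4,[0,0,0],0]]}}

```text
time: 3.6
eef_pos: [0.4276, 0.2805, 0.1599]
ee_rot: [3.14, 0.008, -2.937]
contact_force: [0.6, -0.4, -1.3]
opening: 0.0589
grip_force: 64.9
```

```bash
python3 -c "
from h import *
go(.48,-.0455,.15)
im,d,X=cloud('top'); Z=X[...,2]
np.savez('t1.npz',im=im,d=d,X=X)
im2,d2,X2=cloud('side'); np.savez('s1.npz',im=im2,d=d2,X=X2)
m=(Z>.045)&(Z<.09); m[:185]=0;m[250:]=0;m[:,:195]=0;m[:,255:]=0
print(m.sum())
cv2.imwrite('pics/p1.png',np.hstack([cv2.resize(im[160:280,170:290],(400,400)),cv2.resize(im2[80:220,220:360],(400,400))]))
"
```

```text
t 3.6 pos [0.4276 0.2805 0.1599] rot [ 179.93    0.46 -168.3 ] shift cm [  1.48 -32.98   0.94] F [ 0.6 -0.4 -1.3] open 0.0589
93
```

View pics/p1.png

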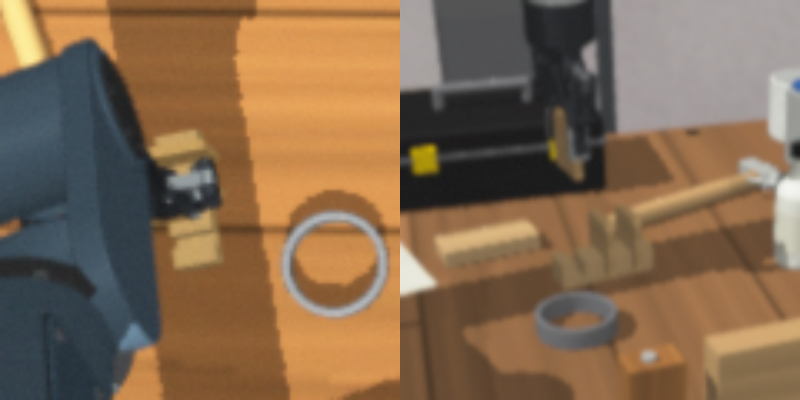

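The first packer is held: crop right around (565,145). I'll check its tilt and offset from side-camera depth.

```bash
cat >> h.py <<'E'
def held(im,X,zlo,zhi,loc=True,xr=.04,yr=.06):
    s=r.observe(); R=Ro.from_euler("xyz",s["ee_rot"]).as_matrix()
    hsv=cv2.cvtColor(im,cv2.COLOR_BGR2HSV)
    L=(X-s["eef_pos"])@R   # tool coords
    m=(abs(L[...,0])<xr)&(abs(L[...,1])<yr)&(L[...,2]>zlo)&(L[...,2]<zhi)
    return m,hsv,L
E
python3 -c "
from h import *
d=np.load('s1.npz'); m,h,L=held(d['im'],d['X'],-.06,.05)
w=m&(h[...,1]>70)&(h[...,0]<30)
print(m.sum(),w.sum())
p=L[w]*1000
for lo in range(-50,50,8):
    q=p[(p[:,2]>=lo)&(p[:,2]<lo+8)]
    if len(q): print(lo,len(q),np.round([*np.percentile(q[:,0],[5,50,95]),*np.percentile(q[:,1],[5,95])],1))
"
```

```text
271 117
-50 14 [-2.8  3.   4.6 -6.2 33.9]
-42 12 [ 3.   3.4  4.8 -3.1 32.1]
-34 10 [ 3.   3.8  4.8 -2.1 28.5]
-26 11 [ 2.8  3.5  5.  -0.8 28.6]
-18 11 [ 3.2  4.4  8.5 -5.7 29.1]
-10 11 [ 2.4  3.3  4.8 -7.4 32.7]
-2 22 [ -3.8   3.7   5.2 -30.4  28.6]
6 19 [ -2.5   3.3   4.6 -32.   20.1]
14 7 [ -2.8   3.    3.8 -26.3  24. ]
```

{"name": "arm_command", "arguments": {"commands": [[4,[0.1,-2,0],0],[4,[0.2,-4,0],0],[4,[0.2,-4,0.1],0],[4,[0.2,-4,0.1],0],[4,[0.2,-4,0.1],0],[4,[0.2,-4,0.1],0],[4,[0.2,-4,0.1],0],[4,[0.2,-4,0],2],[4,[0.1,-3,0],3.5],[4,[0,0,0],0]]}}

```text
time: 4.7
eef_pos: [0.4762, -0.0504, 0.15]
ee_rot: [-3.141, -0.001, -3.039]
contact_force: [-0.1, 0.1, -0.1]
opening: 0.0592
grip_force: 64.9
```

{"name": "arm_command", "arguments": {"commands": [[4,[0,0,0],0],[4,[0,0,0],0]]}}

```text
time: 4.9
eef_pos: [0.4743, -0.0458, 0.1504]
ee_rot: [3.14, -0.003, -3.032]
contact_force: [-0.7, 0.4, -0.4]
opening: 0.0592
grip_force: 64.9
```

```bash
python3 -c "
from h import *
go(.4805,-.0457,.09)
im,d,X=cloud('side');np.savez('s2.npz',im=im,d=d,X=X); m,h,L=held(im,X,-.06,.03)
w=m&(h[...,1]>70)&(h[...,0]<30); p=L[w]*1000
for lo in range(-50,30,8):
    q=p[(p[:,2]>=lo)&(p[:,2]<lo+8)]
    if len(q): print(lo,len(q),np.round([*np.percentile(q[:,0],[5,50,95]),*np.percentile(q[:,1],[5,95])],1))
Z=X[...,2]
# stop/rail tops seen by side camera
for y0,y1,x0,x1 in((195,240,285,330),(175,230,322,420)):
    q=X[y0:y1,x0:x1].reshape(-1,3); q=q[(q[:,2]>.07)&(q[:,2]<.088)]
    rc=cv2.minAreaRect((q[:,:2]*1000).astype(np.float32)); print(len(q),np.round(rc[0],1),np.round(rc[1],1),round(rc[2],1))
"
```

```text
t 4.9 pos [ 0.4743 -0.0458  0.1504] rot [ 1.7991e+02 -1.6000e-01 -1.7374e+02] shift cm [-0.63 -0.07  6.04] F [-0.7  0.4 -0.4] open 0.0592
-50 16 [ 1.2  4.9  7.3 -4.1 33.2]
-42 20 [  4.6   5.5   7.8 -10.5  30.8]
-34 21 [ 4.7  5.3  7.8 -9.9 31.7]
-26 20 [  4.5   5.4   7.4 -10.8  29.2]
-18 18 [  4.9   5.5   7.4 -10.7  30.6]
-10 17 [ 4.5  5.2  7.9 -9.5 30. ]
-2 33 [ -2.7   5.1   6.1 -31.5  26.5]
6 29 [ -0.1   5.1   6.1 -32.9  27.4]
14 19 [ -3.    4.9   5.8 -31.1  24.2]
262 [465.2 -47.3] [96.  41.1] 5.5
850 [628.2 -39. ] [ 78. 251.] 88.9
```

{"name": "arm_command", "arguments": {"commands": [[4,[-0.85,0,0],0],[4,[0,0,0],0],[4,[0,0,1.5],0],[4,[0,0,2],0],[4,[0,0,2],0],[4,[0,0,0],0],[4,[0,0,0],0]]}}

```text
time: 5.65
eef_pos: [0.4842, -0.0456, 0.0964]
ee_rot: [3.141, -0.001, -3.032]
contact_force: [0.6, 1.1, -0.1]
opening: 0.0588
grip_force: 64.9
```

```bash
python3 -c "
from h import *
go(.4819,-.0455,.023)
im,d,X=cloud('side');a=cv2.resize(im[140:250,270:400],(520,440),interpolation=2)
im,d,X=cloud('top');b=cv2.resize(im[170:280,312:382],(280,440),interpolation=2)
cv2.imwrite('pics/p2.png',np.hstack([a,b]))
"
```

```text
t 5.65 pos [ 0.4842 -0.0456  0.0964] rot [ 1.7999e+02 -3.0000e-02 -1.7375e+02] shift cm [0.22 0.03 7.34] F [ 0.6  1.1 -0.1] open 0.0588
```

View pics/p2.png

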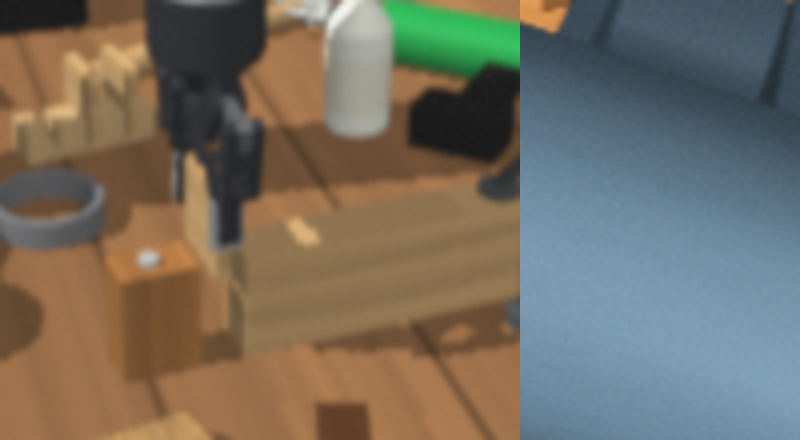

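The side crop shows the packer above the gap, at about (210,265), between the stop's edge at 200 and the rail's at 235. Descending.

{"name": "arm_command", "arguments": {"commands": [[4,[0.15,0,1.5],0],[4,[0,0,1.5],0],[4,[0,0,1.5],0],[4,[0,0,1.5],0],[4,[0,0,0.8],0],[4,[0,0,0],0],[4,[0,0,0],0]]}}

```text
time: 6.45
eef_pos: [0.4831, -0.0463, 0.0289]
ee_rot: [-3.141, 0.001, -3.033]
contact_force: [0.3, -0.1, -0.2]
opening: 0.059
grip_force: 65.0
```

{"name": "arm_command", "arguments": {"commands": [[4,[0,0,0.3],0],[4,[0,0,0.2],0],[4,[0,0,0],0]]}}

```text
time: 6.75
eef_pos: [0.4826, -0.0462, 0.0234]
ee_rot: [-3.141, 0.0, -3.033]
contact_force: [0.2, -0.3, -0.3]
opening: 0.0588
grip_force: 65.0
```

{"name": "arm_command", "arguments": {"commands": [[4,[0.2,0,0.1],0],[4,[0,0,0],0]]}}

```text
time: 6.95
eef_pos: [0.4801, -0.0463, 0.0223]
ee_rot: [3.141, -0.001, -3.033]
contact_force: [-0.1, -0.2, -0.5]
opening: 0.0591
grip_force: 65.0
```

{"name": "arm_command", "arguments": {"commands": [[4,[0.2,0,0.1],0],[4,[0,0,0],0]]}}

```text
time: 7.15
eef_pos: [0.4783, -0.0465, 0.0212]
ee_rot: [3.141, -0.0, -3.033]
contact_force: [0.2, 0.1, -0.2]
opening: 0.0589
grip_force: 65.0
```

{"name": "arm_command", "arguments": {"commands": [[4,[0,0,0.15],0],[4,[0,0,0],0]]}}

```text
time: 7.35
eef_pos: [0.4786, -0.0466, 0.0198]
ee_rot: [-3.142, -0.0, -3.033]
contact_force: [-0.0, -0.2, -0.3]
opening: 0.059
grip_force: 65.2
```

{"name": "arm_command", "arguments": {"commands": [[4,[0.1,0,0.1],0],[4,[0,0,0],0]]}}

```text
time: 7.55
eef_pos: [0.4786, -0.0466, 0.0197]
ee_rot: [-3.141, 0.002, -3.034]
contact_force: [0.8, 1.7, 7.0]
opening: 0.0588
grip_force: 65.9
```

Bench contact at TCP z 0.0197, with the packer about flush to the stop. Release and retreat.

{"name": "arm_command", "arguments": {"commands": [[8.5,[0,0,0],0],[8.5,[0,0,0],0],[8.5,[0,0,0],0],[8.5,[0,0,-1],0],[8.5,[0,0,-2],0],[8.5,[0,0,-3],0],[8.5,[0,0,-4],0],[8.5,[0,0,-2.5],0],[8.5,[0,0,0],0]]}}

```text
time: 8.45
eef_pos: [0.4798, -0.0474, 0.1476]
ee_rot: [-3.138, 0.007, -3.033]
contact_force: [0.2, -0.7, -0.0]
opening: 0.0848
grip_force: 0.0
```

```bash
python3 -c "
from h import *
go(.4595,.2863,.12)
im,d,X=cloud('side')
cv2.imwrite('pics/p3.png',cv2.resize(im[160:250,270:390],(800,600),interpolation=2))
"
```

```text
t 8.45 pos [ 0.4798 -0.0474  0.1476] rot [-179.8     0.43 -173.78] shift cm [-1.57 33.4   2.65] F [ 0.2 -0.7 -0. ] open 0.0848
```

View pics/p3.png

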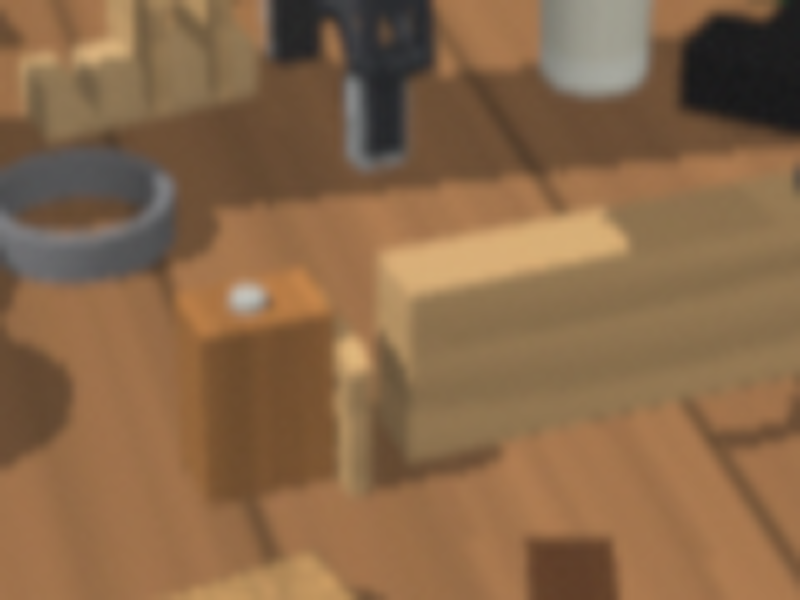

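The first packer stands upright flush to the stop at crop (355,415), with the gap open up to the rail. Now the middle packer.

{"name": "arm_command", "arguments": {"commands": [[8.5,[-0.1,2.4,0],0],[8.5,[-0.2,4,0],0],[8.5,[-0.2,4,0],0],[8.5,[-0.2,4,0],0],[8.5,[-0.2,4,0.4],0],[8.5,[-0.2,4,0.5],0],[8.5,[-0.2,4,0.6],0],[8.5,[-0.2,4,0.6],0],[8.5,[-0.1,3,0.5],-2],[8.5,[0,0,0],-3.4]]}}

```text
time: 9.5
eef_pos: [0.4556, 0.2901, 0.1158]
ee_rot: [3.141, -0.003, -2.933]
contact_force: [-0.5, -1.3, -0.7]
opening: 0.0851
grip_force: 0.0
```

{"name": "arm_command", "arguments": {"commands": [[8.5,[0,0,0],0],[8.5,[0,0,0],0]]}}

```text
time: 9.7
eef_pos: [0.4565, 0.2866, 0.1168]
ee_rot: [-3.141, -0.002, -2.94]
contact_force: [-0.1, -0.4, -0.2]
opening: 0.0848
grip_force: 0.0
```

```bash
python3 -c "
from h import *
go(.4597,.2868,.026)"
```

```text
t 9.7 pos [0.4565 0.2866 0.1168] rot [-1.7997e+02 -1.4000e-01 -1.6846e+02] shift cm [-0.34 -0.04  9.08] F [-0.1 -0.4 -0.2] open 0.0848
```

{"name": "arm_command", "arguments": {"commands": [[8.5,[-0.35,0,1],0],[8.5,[0,0,2.5],0],[8.5,[0,0,3],0],[8.5,[0,0,2.5],0],[8.5,[0,0,0],0],[4,[0,0,0],0],[4,[0,0,0],0],[4,[0,0,0],0],[4,[0,0,0],0],[4,[0,0,0],0]]}}

```text
time: 10.7
eef_pos: [0.4616, 0.2881, 0.029]
ee_rot: [3.141, 0.002, -2.939]
contact_force: [-0.6, -1.7, 5.7]
opening: 0.0592
grip_force: 64.3
```

{"name": "arm_command", "arguments": {"commands": [[4,[0,0,0],0],[4,[0,0,-2],0],[4,[0,0,-2.5],0],[4,[0,0,-3],0],[4,[0,0,-3],0],[4,[0,0,-2.5],0],[4,[0,0,0],0]]}}

```text
time: 11.4
eef_pos: [0.4629, 0.2888, 0.1613]
ee_rot: [3.14, 0.008, -2.939]
contact_force: [1.1, -0.3, -0.6]
opening: 0.059
grip_force: 66.2
```

```bash
python3 -c "
from h import *
go(.4965,-.0443,.15)"
```

```text
t 11.4 pos [0.4629 0.2888 0.1613] rot [ 179.93    0.44 -168.38] shift cm [  3.43 -33.3    1.06] F [ 1.1 -0.3 -0.6] open 0.059
```

{"name": "arm_command", "arguments": {"commands": [[4,[0.2,-2,0],0],[4,[0.4,-4,0],0],[4,[0.4,-4,0.2],0],[4,[0.4,-4,0.2],0],[4,[0.4,-4,0.2],0],[4,[0.4,-4,0.2],0],[4,[0.4,-4,0.2],0],[4,[0.4,-4,0],2],[4,[0.3,-3.3,0],3.5],[4,[0,0,0],0]]}}

```text
time: 12.4
eef_pos: [0.4951, -0.0489, 0.147]
ee_rot: [-3.141, 0.0, -3.041]
contact_force: [0.2, 0.1, 0.3]
opening: 0.0592
grip_force: 66.2
```

{"name": "arm_command", "arguments": {"commands": [[4,[0,0,0],0],[4,[0,0,0],0]]}}

```text
time: 12.6
eef_pos: [0.4934, -0.044, 0.1472]
ee_rot: [3.14, -0.002, -3.034]
contact_force: [-0.3, 0.7, -0.8]
opening: 0.0588
grip_force: 66.2
```

```bash
python3 -c "
from h import *
go(.4969,-.0443,.022)
im,d,X=cloud('side'); m,h,L=held(im,X,-.06,.03)
w=m&(h[...,1]>70)&(h[...,0]<30); p=L[w]*1000
for lo in range(-50,30,8):
    q=p[(p[:,2]>=lo)&(p[:,2]<lo+8)]
    if len(q): print(lo,len(q),np.round([*np.percentile(q[:,0],[5,50,95]),*np.percentile(q[:,1],[5,95])],1))
"
```

```text
t 12.6 pos [ 0.4934 -0.044   0.1472] rot [ 1.7993e+02 -1.1000e-01 -1.7383e+02] shift cm [-0.37 -0.09 12.52] F [-0.3  0.7 -0.8] open 0.0588
-50 28 [  1.    6.6  11.4 -15.   31.2]
-42 18 [  6.    6.8   7.7 -13.   31.1]
-34 19 [  6.3   6.9   8.2 -13.4  27.8]
-26 19 [  6.    6.7   7.7 -13.6  28.6]
-18 21 [  6.5   7.4   8.1 -13.2  27.3]
-10 17 [  6.    7.3   8.4 -11.6  21. ]
-2 28 [  0.6   6.4   8.  -30.4  22. ]
6 30 [  0.2   6.8   7.8 -30.3  18.7]
14 19 [ -0.4   7.3   7.6 -30.4  23.2]
```

{"name": "arm_command", "arguments": {"commands": [[4,[-0.55,0,0],0],[4,[0,0,0],0],[4,[0,0,1.5],0],[4,[0,0,2],0],[4,[0,0,2],0],[4,[0,0,0],0],[4,[0,0,0],0]]}}

```text
time: 13.35
eef_pos: [0.4999, -0.0441, 0.0928]
ee_rot: [3.141, -0.001, -3.034]
contact_force: [-0.1, -0.2, 0.5]
opening: 0.0593
grip_force: 66.2
```

```bash
python3 -c "
from h import *
go(.499,-.0441,.0225)"
```

```text
t 13.35 pos [ 0.4999 -0.0441  0.0928] rot [ 1.7999e+02 -3.0000e-02 -1.7384e+02] shift cm [0.09 0.01 7.03] F [-0.1 -0.2  0.5] open 0.0593
```

{"name": "arm_command", "arguments": {"commands": [[4,[0.1,0,1.5],0],[4,[0,0,1.5],0],[4,[0,0,1.5],0],[4,[0,0,1.5],0],[4,[0,0,0.7],0],[4,[0,0,0],0],[4,[0,0,0],0]]}}

```text
time: 14.05
eef_pos: [0.4995, -0.0448, 0.0265]
ee_rot: [-3.141, 0.001, -3.035]
contact_force: [0.5, 1.0, -0.4]
opening: 0.059
grip_force: 66.2
```

{"name": "arm_command", "arguments": {"commands": [[4,[-0.2,0,0],0],[4,[0,0,0],0]]}}

```text
time: 14.25
eef_pos: [0.5018, -0.0447, 0.0266]
ee_rot: [-3.141, 0.002, -3.035]
contact_force: [0.1, 0.2, 0.0]
opening: 0.0594
grip_force: 66.2
```

{"name": "arm_command", "arguments": {"commands": [[4,[-0.1,0,0.15],0],[4,[0,0,0],0]]}}

```text
time: 14.45
eef_pos: [0.5021, -0.0444, 0.0244]
ee_rot: [-3.141, 0.0, -3.035]
contact_force: [0.2, -0.0, 0.4]
opening: 0.0593
grip_force: 66.2
```

{"name": "arm_command", "arguments": {"commands": [[4,[0,0,0.2],0],[4,[0,0,0.15],0],[4,[0,0,0],0]]}}

```text
time: 14.75
eef_pos: [0.5018, -0.0443, 0.021]
ee_rot: [3.142, -0.0, -3.035]
contact_force: [-0.5, -0.7, 2.4]
opening: 0.0588
grip_force: 66.6
```

{"name": "arm_command", "arguments": {"commands": [[4,[-0.05,0,0.1],0],[4,[0,0,0],0]]}}

```text
time: 14.95
eef_pos: [0.5019, -0.0443, 0.021]
ee_rot: [-3.142, -0.001, -3.035]
contact_force: [-2.5, -0.1, 12.9]
opening: 0.0588
grip_force: 67.8
```

{"name": "arm_command", "arguments": {"commands": [[8.5,[0,0,0],0],[8.5,[0,0,0],0],[8.5,[0,0,0],0],[8.5,[0,0,-1],0],[8.5,[0,0,-2],0],[8.5,[0,0,-3.5],0],[8.5,[0,0,-4.5],0],[8.5,[0,0,-4],0],[8.5,[0,0,0],7.4],[8.5,[0,0,0],7.4]]}}

```text
time: 15.95
eef_pos: [0.5032, -0.0445, 0.1722]
ee_rot: [-3.141, 0.004, 2.985]
contact_force: [0.4, 0.5, 0.1]
opening: 0.0847
grip_force: 0.0
```

{"name": "arm_command", "arguments": {"commands": [[8.5,[0,0,0],7.4],[8.5,[0,0,0],0],[8.5,[0,0,0],0]]}}

```text
time: 16.25
eef_pos: [0.5022, -0.0442, 0.1701]
ee_rot: [-3.142, 0.0, 2.863]
contact_force: [-0.4, -0.4, 0.4]
opening: 0.0852
grip_force: 0.0
```

```bash
python3 -c "
from h import *
go(.4966,-.294,.17)
im,d,X=cloud('side')
cv2.imwrite('pics/p4.png',cv2.resize(im[190:280,285:405],(800,600),interpolation=2))
t=np.load('top0.npz')['X']; q=t[184:220,410:452].reshape(-1,3); q=q[q[:,2]>.1]
rc=cv2.minAreaRect((q[:,:2]*1000).astype(np.float32)); print(rc,np.median(q[:,2]))
A=np.c_[q[:,:2]-q[:,:2].mean(0),np.ones(len(q))]; print(np.linalg.lstsq(A,q[:,2],rcond=None)[0])
"
```

```text
t 16.25 pos [ 0.5022 -0.0442  0.1701] rot [-180.      0.    164.07] shift cm [-6.320e+00 -2.417e+01  1.000e-02] F [-0.4 -0.4  0.4] open 0.0852
((496.61676025390625, -293.95379638671875), (70.03182220458984, 30.122373580932617), 74.10865020751953) 0.1052463744819272
[ 0.02008774 -0.00281661  0.10525264]
```

View pics/p4.png

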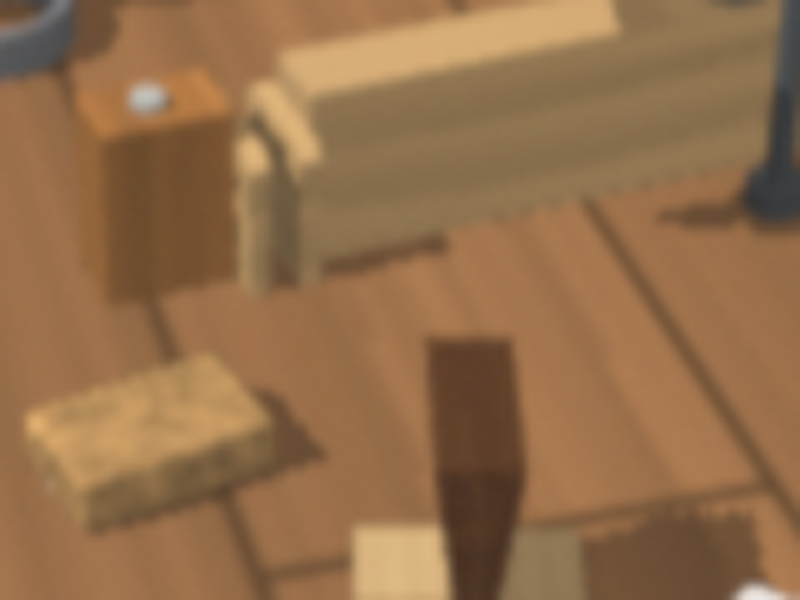

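Both packers stand upright, one against each wall, at crop (255,215) and (305,190), with a slot between them. The wedge at crop (470,420) is upright in its stand. Fetching it.

{"name": "arm_command", "arguments": {"commands": [[8.5,[-0.5,-2,0],0],[8.5,[-0.9,-3.5,0],0],[8.5,[-0.9,-3.5,0],0],[8.5,[-0.9,-3.5,0],0],[8.5,[-0.9,-3.5,0],0],[8.5,[-0.9,-3.5,0],0],[8.5,[-0.8,-2.7,0],0],[8.5,[-0.5,-2,0],0],[8.5,[0,0,0],0],[8.5,[0,0,0],0]]}}

```text
time: 17.3
eef_pos: [0.4953, -0.2935, 0.1694]
ee_rot: [3.14, -0.002, 2.861]
contact_force: [-0.3, 0.7, -0.9]
opening: 0.0849
grip_force: 0.0
```

```bash
python3 -c "
from h import *
go(.4966,-.2935,.06)"
```

```text
t 17.3 pos [ 0.4953 -0.2935  0.1694] rot [ 1.7992e+02 -9.0000e-02  1.6390e+02] shift cm [-0.14  0.02 10.94] F [-0.3  0.7 -0.9] open 0.0849
```

{"name": "arm_command", "arguments": {"commands": [[8.5,[-0.1,0,2],0],[8.5,[0,0,2.5],0],[8.5,[0,0,2.5],0],[8.5,[0,0,2],0],[8.5,[0,0,1.8],0],[8.5,[0,0,0],0],[8.5,[0,0,0],0]]}}

```text
time: 18.0
eef_pos: [0.4967, -0.293, 0.0619]
ee_rot: [3.141, -0.001, 2.862]
contact_force: [-0.0, 0.5, 0.6]
opening: 0.0851
grip_force: 0.0
```

{"name": "arm_command", "arguments": {"commands": [[4,[0,0,0],0],[4,[0,0,0],0],[4,[0,0,0],0],[4,[0,0,0],0],[4,[0,0,0],0],[4,[0,0,0],0]]}}

```text
time: 18.6
eef_pos: [0.4976, -0.2948, 0.0633]
ee_rot: [-3.141, 0.003, 2.86]
contact_force: [0.6, 2.0, 5.7]
opening: 0.069
grip_force: 67.4
```

{"name": "arm_command", "arguments": {"commands": [[4,[0,0,-1],0],[4,[0,0,-2],0],[4,[0,0,-2.5],0],[4,[0,0,-2.5],0],[4,[0,0,-2.5],0],[4,[0,0,-2],0],[4,[0,0,-1],0],[4,[0,0,0],0]]}}

```text
time: 19.4
eef_pos: [0.4972, -0.2952, 0.1985]
ee_rot: [-3.14, 0.003, 2.861]
contact_force: [1.3, -0.6, -0.6]
opening: 0.0689
grip_force: 67.9
```

```bash
cat > w.py <<'E'
from h import *
go(.4892,-.0448,.17)
im,d,X=cloud('side'); m,h,L=held(im,X,-.06,.09)
w=m&(h[...,2]<120)&(h[...,0]<20)&(h[...,1]>110); p=L[w]*1000
for lo in range(-50,90,10):
    q=p[(p[:,2]>=lo)&(p[:,2]<lo+10)]
    if len(q)>2: print(lo,len(q),np.round([*np.percentile(q[:,0],[5,50,95]),*np.percentile(q[:,1],[5,95])],1))
E
python3 w.py
```

```text
t 19.4 pos [ 0.4972 -0.2952  0.1985] rot [-1.7991e+02  1.7000e-01  1.6391e+02] shift cm [ 7.72 23.84  2.78] F [ 1.3 -0.6 -0.6] open 0.0689
-50 29 [ -5.4  12.6  14.2 -35.3   9.9]
-40 4 [ 13.6  13.7  13.8 -36.6 -34.3]
-10 8 [ -6.    2.1   8.2 -35.7 -34.4]
0 37 [ -6.8   0.8   6.8 -36.9 -33.5]
10 28 [ -5.3   0.6   6.4 -36.8 -33.7]
20 21 [ -3.8   0.2   4.1 -36.4 -33.4]
30 15 [ -2.1   1.6   3.8 -36.1 -33.8]
40 11 [ -2.3  -0.4   2.6 -37.4 -34.2]
```

{"name": "arm_command", "arguments": {"commands": [[4,[0.7,2,0],0],[4,[1.1,3.5,0],0],[4,[1.2,3.6,0.2],0],[4,[1.2,3.7,0.3],0],[4,[1.2,3.6,0.3],0],[4,[1.1,3.5,0.2],0],[4,[0.7,2.4,0],0],[4,[0.5,1.5,0],-7.4],[4,[0,0,0],-7.4],[4,[0,0,0],-7.4]]}}

```text
time: 20.45
eef_pos: [0.4868, -0.0422, 0.1855]
ee_rot: [3.14, -0.004, -3.028]
contact_force: [-0.3, -0.7, -0.6]
opening: 0.0689
grip_force: 67.8
```

{"name": "arm_command", "arguments": {"commands": [[4,[0,0,0],0],[4,[0,0,0],0],[4,[0,0,0],0]]}}

```text
time: 20.75
eef_pos: [0.4881, -0.0442, 0.1863]
ee_rot: [3.141, -0.001, -3.037]
contact_force: [-0.6, -0.0, -1.2]
opening: 0.0685
grip_force: 67.8
```

```bash
python3 w.py
```

```text
t 20.75 pos [ 0.4881 -0.0442  0.1863] rot [ 1.7996e+02 -7.0000e-02 -1.7400e+02] shift cm [-0.1  -0.07  1.63] F [-0.6 -0.  -1.2] open 0.0685
-50 71 [ -0.2   9.9  16.2 -30.7  28.8]
-40 29 [ 14.2  15.1  16.1 -35.1  26.1]
-30 32 [ 13.2  13.9  14.9 -33.8  30.4]
-20 26 [ 11.9  12.6  13.6 -29.3  29.3]
-10 31 [  8.6  11.4  12.  -35.7  29.6]
0 49 [ -5.7   9.4  10.9 -35.7  25.2]
10 44 [ -2.5   8.4   9.6 -35.6  30.7]
20 43 [ -3.5   6.9   8.4 -35.6  25. ]
30 38 [  0.1   6.2   7.  -35.7  33. ]
40 33 [ -1.4   4.8   5.9 -36.1  20.9]
50 11 [  2.3   4.    4.5 -33.3  33.6]
```

{"name": "arm_command", "arguments": {"commands": [[4,[-0.2,0,0],0],[4,[0,0,1.5],0],[4,[0,0,2],0],[4,[0,0,2],0],[4,[0,0,1],0],[4,[0,0,1],0],[4,[0,0,0],0],[4,[0,0,0],0]]}}

```text
time: 21.6
eef_pos: [0.4911, -0.0445, 0.112]
ee_rot: [-3.141, 0.0, -3.035]
contact_force: [0.5, 0.5, -0.3]
opening: 0.0689
grip_force: 67.9
```

```bash
python3 -c "
from h import *
go(.4892,-.0448,.08)
im,d,X=cloud('side')
cv2.imwrite('pics/p5.png',cv2.resize(im[160:250,270:390],(800,600),interpolation=2))
"
```

```text
t 21.6 pos [ 0.4911 -0.0445  0.112 ] rot [-1.7999e+02  3.0000e-02 -1.7391e+02] shift cm [ 0.19 -0.01  3.2 ] F [ 0.5  0.5 -0.3] open 0.0689
```

View pics/p5.png

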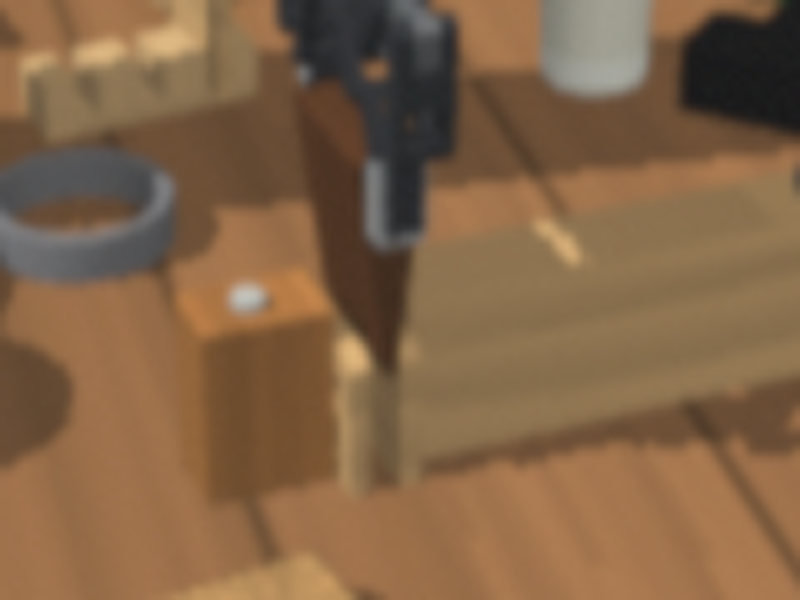

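The wedge tip, at crop (388,370), has just entered the slot between the two packers. Pushing down in steps now.

{"name": "arm_command", "arguments": {"commands": [[4,[0,0,0.7],0],[4,[0,0,0.7],0],[4,[0,0,0],0]]}}

```text
time: 21.95
eef_pos: [0.4901, -0.0441, 0.0971]
ee_rot: [3.141, -0.002, -3.035]
contact_force: [-0.9, 0.3, -0.8]
opening: 0.0692
grip_force: 67.9
```

{"name": "arm_command", "arguments": {"commands": [[4,[0,0,0.5],0],[4,[0,0,0.3],0],[4,[0,0,0],0]]}}

```text
time: 22.25
eef_pos: [0.4904, -0.0442, 0.0893]
ee_rot: [3.141, -0.001, -3.035]
contact_force: [-0.4, -0.2, -1.2]
opening: 0.0689
grip_force: 67.9
```

{"name": "arm_command", "arguments": {"commands": [[4,[0,0,0.3],0],[4,[0,0,0.2],0],[4,[0,0,0],0]]}}

```text
time: 22.55
eef_pos: [0.4905, -0.0443, 0.0846]
ee_rot: [3.141, -0.001, -3.035]
contact_force: [-0.9, 0.2, -0.2]
opening: 0.069
grip_force: 67.9
```

{"name": "arm_command", "arguments": {"commands": [[4,[0,0,0.2],0],[4,[0,0,0.2],0],[4,[0,0,0],0]]}}

```text
time: 22.85
eef_pos: [0.4903, -0.0442, 0.0812]
ee_rot: [3.141, -0.001, -3.036]
contact_force: [-2.1, -0.7, 3.9]
opening: 0.0689
grip_force: 68.6
```

{"name": "arm_command", "arguments": {"commands": [[4,[0,0,0.2],0],[4,[0,0,0.1],0],[4,[0,0,0],0]]}}

```text
time: 23.15
eef_pos: [0.4904, -0.0443, 0.0801]
ee_rot: [-3.141, 0.0, -3.036]
contact_force: [-5.2, 0.6, 21.7]
opening: 0.0693
grip_force: 70.1
```

{"name": "arm_command", "arguments": {"commands": [[4,[0,0,0.2],0],[4,[0,0,0],0]]}}

```text
time: 23.35
eef_pos: [0.4905, -0.0443, 0.0795]
ee_rot: [-3.141, 0.001, -3.036]
contact_force: [-7.0, 0.0, 32.7]
opening: 0.0688
grip_force: 71.1
```

It bites at the predicted depth, tip about 25 mm up. I'll confirm the force holds and check everything is in place.

{"name": "arm_command", "arguments": {"commands": [[4,[0,0,0.1],0],[4,[0,0,0],0],[4,[0,0,0],0],[4,[0,0,0],0],[4,[0,0,0],0],[4,[0,0,0],0]]}}

```text
time: 23.95
eef_pos: [0.4905, -0.0443, 0.0794]
ee_rot: [-3.141, 0.002, -3.036]
contact_force: [-9.2, 0.1, 42.3]
opening: 0.0691
grip_force: 72.0
```

```bash
python3 w.py; python3 -c "
from h import *
im,d,X=cloud('side')
cv2.imwrite('pics/p6.png',cv2.resize(im[160:250,270:390],(800,600),interpolation=2))
"
```

```text
t 23.95 pos [ 0.4905 -0.0443  0.0794] rot [-1.7995e+02  9.0000e-02 -1.7394e+02] shift cm [ 0.12 -0.04 -9.06] F [-9.2  0.1 42.3] open 0.0691
-50 68 [  2.   11.   16.4 -29.3  29.4]
-40 27 [ 14.   14.9  15.7 -31.6  30.2]
-30 21 [ 12.6  13.6  14.2 -29.9  28.3]
-20 23 [ 11.7  12.7  13.3 -28.2  31. ]
-10 22 [  9.8  11.   12.5 -33.2  25.9]
0 49 [ -4.2   9.8  36.7 -36.8  26.6]
10 40 [ -4.6   9.5  38.5 -35.1  -0.9]
20 30 [ -4.6   7.1  37.7 -36.6 -16.3]
30 28 [ -4.2   6.2  37.2 -36.4 -13.5]
40 26 [  1.1  18.   39.4 -36.1 -13.4]
50 14 [ -3.9  31.8  38.5 -31.2 -14.8]
60 12 [ -4.6  33.8  37.5 -23.1  -5.6]
70 43 [-36.3  -4.6  34.5 -31.8  -8.4]
```

View pics/p6.png

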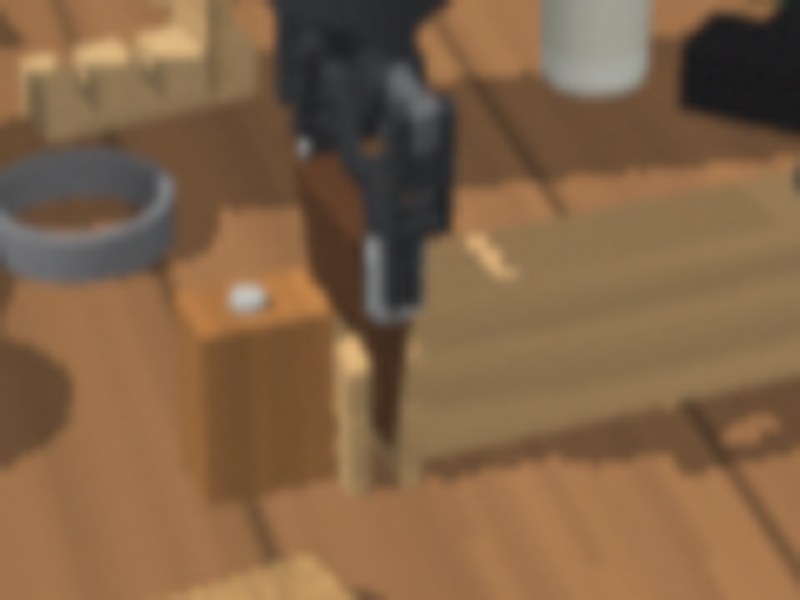

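The wedge is jammed between the two upright packers, with its tip at crop (388,440), above the bench. The push holds at about 42 N with nothing slipping.

```bash
python3 -c "
from bench import r
print(r.job_done())"
```

```text
the job is handed in; nothing more can be done
None
```

I handed the job in at about 24 s: two packers stand upright in the gap, one against the stop and one against the rail, and the gripper is still pushing the wedge in with about 42 N, its tip about 24 mm above the bench; the hand-in returned no verdict.

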